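# Demould a casting from a clamshell mould

### The job

Swing the lid of the hinged aluminium mould open, past vertical, so that it stands open by itself. Then lift the dog-bone-shaped casting out of the lower half and set it down gently, lying flat and the same side up, in the middle of the empty plywood board (the one without the resin shell), and let go. Leave the lid standing open and the other things where they are.

Things in the scene. Friction and masses are not known exactly. Their poses are not given: they have to be found in the camera images.
- mould: lower half of the clamshell mould, fixed: an aluminium block 110 mm (x) x 165 mm (y) on a dark base plate 140 x 175 x 6 mm. Origin: centre of the underside, on the table; z up; +x points from the handle side to the hinge side, y along the hinge. Its flat parting plane is 36 mm above the origin. The shut lid on it is a block of the same outline, 36 mm high (42 with its ribs)
- mould_lid (a joint): angle of the lid about its hinge, rad: 0 shut, 1.57 upright, stop at 2.0. No latch, hardly any friction: it falls shut below about 1.2 and falls open to the stop above about 1.3. The lid weighs 0.45 kg: less than 3 N at the bar lifts it
- lid_hinge (a point): middle of the hinge axis: 55 mm from the mould's origin along its +x, 36 mm up; the axis runs along the mould's y
- lid_bar (a point): middle of the lid's handle, a round steel bar 10 mm thick along the mould's y, 90 mm free between two standoff rods, axis 34 mm in front of the lid's face, nothing under it. Shut: 89 mm from the mould's origin along -x, 54 mm above the table. It moves with the lid about the hinge (from the hinge when shut: 144 mm along -x, 18 mm up) and can turn between gripper pads
- casting: tan resin casting, a dog bone 130 mm long (y), 36 mm high, upright sides: two round ends of 50 mm diameter, centres 40 mm from the middle, and a waist 32 mm wide (x) with a free flat of 41 mm. 0.2 kg. Origin: centre of its underside; z up. In the mould, hidden by the lid at the start, its axes match the mould's and it stands 24 mm above the parting plane
- pocket (a point): middle of the floor of the dog-bone pocket in the lower half, 12 mm below the parting plane, 24 mm above the mould's origin. It holds the casting with 1.5 mm clearance all round, long side along the mould's y
- board_mid (a point): middle of the upper face of the empty board, 18 mm above the table; the board is a plywood offcut 170 mm (x) x 200 mm (y) with dried putty smears, fixed to the table
- shell: thin tan resin half shell, 68 x 167 x 36 mm, lying hollow side up on the other, smaller plywood board (150 x 165 mm); a bystander. Origin: centre of its underside
- marker: black marker pen lying on the table, 128 mm long (y), 18 mm thick; a bystander. Origin: centre of its underside

How it is judged:
By the outcome, as a careful person would: the job done as asked, in the order asked, and still so for the second after the job is handed in, with the robot touching nothing.
It also fails if it takes over 58 s, if anything falls off the work surface, if the arm or the gripper's body presses on something with over 40 N, if the wrist force passes 120 N, or if a joint passes its speed limit or range.

### The arm

A 6-joint arm with a two-finger parallel gripper is mounted at the origin on the work surface; the furniture and walls round the work are solid. World frame = base frame: x ahead of the robot, y to its left, z up, the work surface at z = 0. Lengths are in m, angles in rad, forces in N, time in s.
With the tool pointing down it reaches from about 0.35 to 0.85 m from the base axis. Payload 8.1 kg.
Tool frame: the origin (TCP) lies at the very end of the fingers, on their centre line; the grasp point (between the pads) lies 19 mm behind it; z points along the fingers, y is the line along which they close (so a half turn about z gives the same grasp; the last joint's range is limited). The gripper opens to 93 mm and grips with 3 to 60 N. Pads are 15 mm wide; open, the fingers measure 128 mm over their backs; the gripper's body (75 mm by 188 mm) begins 65 mm behind the grasp point.
Start: joints at [-1.259, 0.13, 1.488, -0, 1.523, -0.085], TCP at [0.232, -0.553, 0.219] pointing down, gripper open.
Joint ranges: [-2.96, 2.96], [-0.89, 2.26], [0.02, 2.5], [-1.34, 4.48], [0, 2.73], [-2.66, 2.66]. Speed limits (rad/s): [2.39, 2.39, 2.79, 3.14, 3.14, 3.14].

### API

Orientations are given as a rotation vector (axis times angle).
In Python, from plant import robot gives the robot as it stands.
- The arm moves only by the tool play_rows, never from a script. Its argument "deltas" is one flat list of numbers, 5 for each row, row after row: the shift along the tool's x, y, z in mm, then the turn about the tool's z in degrees, then the finger opening in mm, from 0 to 93. A call has 1 to 10 rows; each row shifts and turns the commanded pose from where the row before left it, along the tool's axes as they then stand; what a row does not reach is not made up. A row lasts 1/12 s, in which the tool goes at most 41.7 mm and 7.16 degrees, less where a joint would pass 70% of its speed; a pose out of reach is approached as far as the arm can. A call with a gripper value outside its range is refused whole. The fingers move at their own pace and stop on an object; "newtons" is the grip in N (left out, the last holds). Time passes only in rows, so rows that do not move let the fingers close. It gives the time, the measured TCP pose, the force, the opening and the grip force at its end, in the units of the state.
- robot.read_state(): the state, without advancing time (a new reading comes with each control period).
- robot.read_camera(name): name is "scene" or "side" or "wrist"; returns a dict with "pixels" (480x640x3 uint8, blue, green, red), "mtx" (3x3 intrinsics, pixels), "D" ([k1, k2, p1, p2, k3] as OpenCV has them; the pictures are not rectified), "eye" and "rotation" of the camera in the world. Camera axes: x right, y up, looking along -z (the intrinsics and any distortion apply to the point x, -y, -z); pixel columns grow to the right and rows downward; lengths in m; the calibration is good to about 2 mm. A picture is of the moment at which its call begins. There is no depth.
- robot.close_job(): hands the job in; it is judged then, once.
The state is a dict: "t": time; "q": joint angles; "dq": joint speeds; "joint_torque": joint torques, N m; "tool_pos": TCP position; "orientation": TCP orientation; "force": force on the tool from outside, world axes, zero at the start; "wrist_torque": the same for the moment, N m; "opening": finger opening in m; "gripper_force": force on a finger pad.
Only numpy, scipy, OpenCV 4.12 (cv2) and the standard library are available. Lean on these libraries where they do the work, as an engineer would, in place of code of your own. Each camera call takes 0.05 s, during which the arm holds its last target. There are 200 camera calls.

## Working session

There is one attempt and no reset: what is moved stays moved. The work goes in short steps, Python scripts to look and compute and a tool call to move; the robot and the scene stay as the last step left them, time stands still between calls to the robot, and variables do not carry over. Pictures are saved under pics/ and viewed, at most 10 in all, crops included, and the job is handed in when it is done.

Besides the shell and the picture viewer there is one more tool, called after "Request:" as a command line: name --argument value ..., lists and objects as JSON in quotes. play_rows: Moves the arm, as the interface text tells. Its arguments: {"type":"object","properties":{"deltas":{"type":"array"},"newtons":{"type":"number"}},"required":["deltas"]}

```bash
mkdir -p pics; ls; python3 - <<'E'
from plant import robot
import cv2,numpy as np
s=robot.read_state();print({k:np.round(v,3) for k,v in s.items()})
for n in ["scene","side","wrist"]:
    c=robot.read_camera(n);cv2.imwrite(f"pics/{n}0.png",c["pixels"]);print(n,np.round(c["mtx"],1).tolist(),np.round(c["D"],3),np.round(c["eye"],3),np.round(c["rotation"],3).tolist())
E
```

```text
pics
{'t': np.float64(0.0), 'q': array([-1.259,  0.131,  1.489, -0.   ,  1.523, -0.085]), 'dq': array([-0.   , -0.002,  0.   ,  0.   , -0.001, -0.001]), 'joint_torque': array([-3.0000e-03, -5.5985e+01, -4.9175e+01,  7.7000e-02,  3.6000e-02,
       -0.0000e+00]), 'tool_pos': array([ 0.232, -0.553,  0.218]), 'orientation': array([-3.078, -0.619,  0.   ]), 'force': array([ 0.189, -0.211,  0.48 ]), 'wrist_torque': array([-0.013,  0.035,  0.005]), 'gripper_force': np.float64(0.0), 'opening': np.float64(0.093)}
scene [[499.5, 0.0, 316.7], [0.0, 499.5, 233.1], [0.0, 0.0, 1.0]] [-0.091  0.     0.     0.     0.   ] [-0.024  0.696  0.904] [0.304, -0.978, -2.434]
side [[451.3, 0.0, 321.9], [0.0, 451.3, 238.6], [0.0, 0.0, 1.0]] [-0.113  0.     0.     0.     0.   ] [0.286 0.825 0.735] [0.095, -1.239, -2.697]
wrist [[426.8, 0.0, 328.3], [0.0, 426.8, 241.1], [0.0, 0.0, 1.0]] [-0.012  0.     0.     0.     0.   ] [ 0.305 -0.522  0.384] [-0.256, 0.171, -1.165]
```

View pics/scene0.png

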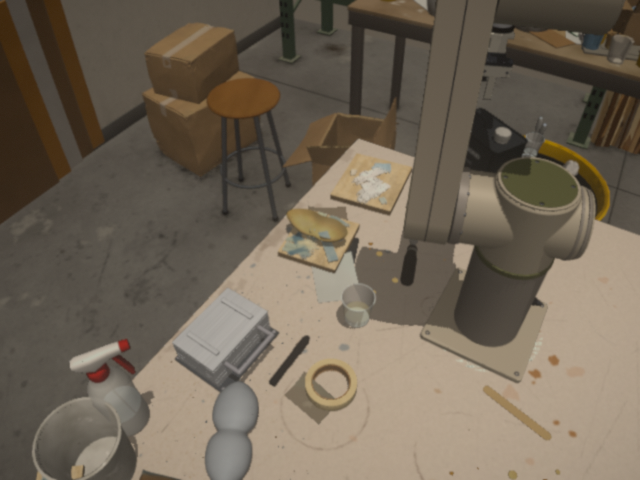

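View pics/side0.png

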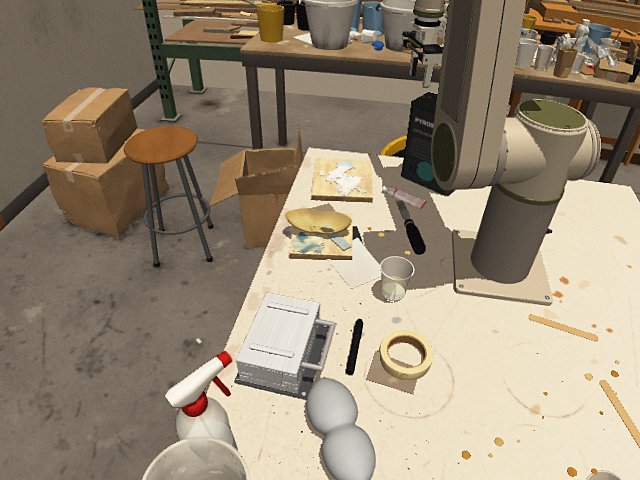

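Scene and side views: mould around (225,335) scene and (285,345) side, handle towards the robot. The empty board with white smears is at (372,182) scene and (343,180) side. The marker is at (290,360) scene and (355,347) side, and the shell is in between.

```bash
cat >h.py <<'E'
import numpy as np,cv2
from scipy.spatial.transform import Rotation as R
def ray(c,p):
    u=cv2.undistortPoints(np.array(p,float).reshape(-1,1,2),np.array(c["mtx"]),np.array(c["D"])).reshape(-1,2)
    d=np.c_[u[:,0],-u[:,1],-np.ones(len(u))]
    return np.array(c["eye"]),d@R.from_rotvec(c["rotation"]).as_matrix().T
def plane(c,p,z):
    e,d=ray(c,p);return e+d*((z-e[2])/d[:,2])[:,None]
def tri(c1,p1,c2,p2):
    e1,d1=ray(c1,p1);e2,d2=ray(c2,p2);o=[]
    for a,b in zip(d1,d2):
        A=np.c_[a,-b];s=np.linalg.lstsq(A,e2-e1,rcond=None)[0]
        x,y=e1+a*s[0],e2+b*s[1];o.append([*((x+y)/2),np.linalg.norm(x-y)])
    return np.array(o)
def proj(c,X):
    Rm=R.from_rotvec(c["rotation"]).as_matrix();v=(np.atleast_2d(X)-c["eye"])@Rm*[1,-1,-1]
    return cv2.projectPoints(v,np.zeros(3),np.zeros(3),np.array(c["mtx"]),np.array(c["D"]))[0].reshape(-1,2)
E
python3 - <<'E'
import cv2,numpy as np
a=cv2.imread("pics/scene0.png")[280:400,165:285];b=cv2.imread("pics/side0.png")[282:402,230:350]
m=np.hstack([cv2.resize(x,None,fx=3.333,fy=3.333,interpolation=cv2.INTER_CUBIC) for x in(a,b)])
a=cv2.imread("pics/scene0.png")[140:215,325:425];b=cv2.imread("pics/side0.png")[145:212,305:385]
n=np.zeros((200,800,3),np.uint8)
a=cv2.resize(a,None,fx=2.6,fy=2.6);b=cv2.resize(b,None,fx=2.9,fy=2.9);n[:a.shape[0],:a.shape[1]]=a[:200];n[:b.shape[0],400:400+b.shape[1]]=b[:200]
cv2.imwrite("pics/c1.png",np.vstack([m[:400],n]))
E
```

```text
(no output)
```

View pics/c1.png

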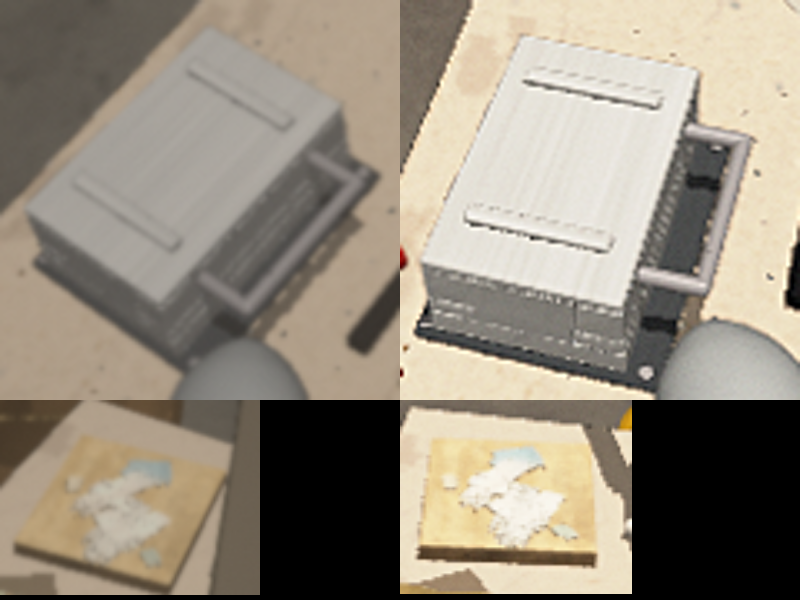

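Crop: lid top corners, handle bar ends and the empty board's top corners are all clear in both views; I'll triangulate them.

```bash
python3 - <<'E'
from plant import robot
from h import *
np.set_printoptions(precision=4,suppress=True)
a=robot.read_camera("scene");b=robot.read_camera("side")
k=3.333
S=np.array([(207,28),(345,102),(162,305),(30,212),(362,182),(240,307)])/k+[165,280]
T=np.array([(120,38),(297,68),(237,305),(23,263),(346,138),(306,288)])/k+[230,282]
X=tri(a,S,b,T);print(X)
for z in(.072,):print(plane(a,S[:4],z)[:,:2].mean(0),plane(b,T[:4],z)[:,:2].mean(0));P=plane(b,T[:4],z);print(P, np.linalg.norm(P-np.roll(P,-1,0),axis=1))
S=np.array([(78,37),(228,70),(168,181),(18,145)])/2.6+[325,140]
T=np.array([(30,37),(188,46),(195,153),(19,146)])/2.9+[305,145]
X=tri(a,S,b,T);print(X,X.mean(0));
P=plane(a,S,.018);Q=plane(b,T,.018);print(P,P.mean(0),Q,Q.mean(0))
E
```

```text
[[0.4952 0.2495 0.0689 0.002 ]
 [0.3881 0.2487 0.0651 0.0022]
 [0.386  0.4228 0.084  0.0002]
 [0.5036 0.4088 0.0634 0.0028]
 [0.3527 0.2835 0.0508 0.0028]
 [0.3562 0.3952 0.0666 0.0002]]
[0.4412 0.3343] [0.4431 0.3332]
[[0.495  0.2511 0.072 ]
 [0.3878 0.2535 0.072 ]
 [0.3879 0.4153 0.072 ]
 [0.5018 0.4128 0.072 ]] [0.1072 0.1617 0.1139 0.1619]
[[ 0.5127 -0.3525  0.0244  0.0056]
 [ 0.3504 -0.4035  0.0056  0.0021]
 [ 0.3244 -0.1957  0.0155  0.0015]
 [ 0.4891 -0.1791  0.0073  0.0063]] [ 0.4191 -0.2827  0.0132  0.0039]
[[ 0.5138 -0.3567  0.018 ]
 [ 0.3443 -0.3869  0.018 ]
 [ 0.324  -0.194   0.018 ]
 [ 0.4799 -0.1653  0.018 ]] [ 0.4155 -0.2757  0.018 ] [[ 0.5171 -0.3676  0.018 ]
 [ 0.3499 -0.3843  0.018 ]
 [ 0.3238 -0.1911  0.018 ]
 [ 0.4885 -0.1687  0.018 ]] [ 0.4198 -0.2779  0.018 ]
```

Request:
play_rows --deltas '[0, 0, 0, -6.72, 93, 0, 0, 0, -6.72, 93, 0, 0, 0, -6.72, 93, 0, 0, 0, -6.72, 93, 0, 0, 0, -6.72, 93, 0, 0, 0, -6.72, 93, 0, 0, 0, -6.72, 93, 0, 0, 0, -6.72, 93, 0, 0, 0, -6.72, 93, 0, 0, 0, -6.72, 93]'

```text
t: 1.08
tool_pos: [0.2319, -0.5533, 0.2185]
orientation: [-2.216, -2.226, -0.0]
force: [-0.1, 0.9, -0.5]
opening: 0.0931
gripper_force: 0.0
```

Request:
play_rows --deltas '[19, 21, 0, 0, 93, 19, 21, 0, 0, 93, 19, 21, 0, 0, 93, 19, 21, 0, 0, 93, 19, 21, 0, 0, 93, 19, 21, 0, 0, 93, 19, 21, 0, 0, 93, 19, 21, 0, 0, 93, 19, 21, 0, 0, 93, 0, 0, 0, 0, 93]'

```text
t: 1.92
tool_pos: [0.4242, -0.3792, 0.2186]
orientation: [-2.219, -2.224, -0.003]
force: [0.3, -0.5, 0.7]
opening: 0.0932
gripper_force: 0.0
```

```bash
python3 - <<'E'
from plant import robot
from h import *
import pickle
np.set_printoptions(precision=4,suppress=True)
s=robot.read_state();print(s["tool_pos"],R.from_rotvec(s["orientation"]).as_matrix(),s["q"])
c=robot.read_camera("wrist");pickle.dump(c,open("w1.pkl","wb"));cv2.imwrite("pics/w1.png",c["pixels"]);print(c["eye"],R.from_rotvec(c["rotation"]).as_matrix())
E
```

```text
[ 0.4242 -0.3792  0.2186] [[-0.0025  1.      0.0014]
 [ 1.      0.0025  0.0015]
 [ 0.0015  0.0014 -1.    ]] [-0.8208  0.0469  1.5768  0.002   1.5181 -0.8235]
[ 0.4231 -0.2993  0.3846] [[ 1.     -0.0022 -0.0023]
 [ 0.0027  0.9583  0.2858]
 [ 0.0016 -0.2858  0.9583]]
```

View pics/w1.png

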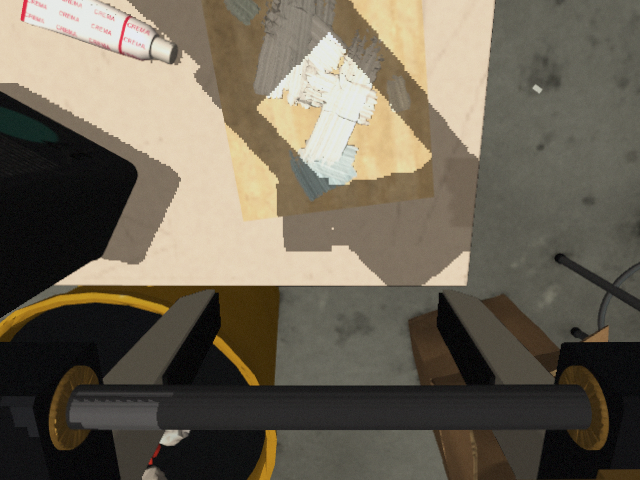

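Wrist view: the board's far edge runs from (247,219) to (434,195); the rest is cut off at the top. I'll raise and shift to see all of it.

Request:
play_rows --deltas '[20, 0, -20, 0, 93, 20, 0, -20, 0, 93, 20, 0, -20, 0, 93, 10, 0, 0, 0, 93, 0, 0, 0, 0, 93]'

```text
t: 2.38
tool_pos: [0.4215, -0.3123, 0.2803]
orientation: [2.22, 2.219, 0.0]
force: [0.1, 0.4, -0.1]
opening: 0.093
gripper_force: 0.0
```

```bash
cat > board.py <<'E'
from plant import robot
from h import *
import pickle
np.set_printoptions(precision=4,suppress=True)
c=robot.read_camera("wrist");pickle.dump(c,open("w2.pkl","wb"));im=c["pixels"];cv2.imwrite("pics/w2.png",im)
hsv=cv2.cvtColor(im,cv2.COLOR_BGR2HSV)
m=cv2.inRange(hsv,(8,75,50),(28,200,255));m[330:]=0
m=cv2.morphologyEx(m,cv2.MORPH_CLOSE,np.ones((5,5)))
cs=[x for x in cv2.findContours(m,cv2.RETR_EXTERNAL,cv2.CHAIN_APPROX_NONE)[0] if cv2.contourArea(x)>1500]
for x in cs:
    r=cv2.minAreaRect(x);print(r,cv2.boxPoints(r).round().tolist(),cv2.contourArea(x))
    P=plane(c,x.reshape(-1,2),.018)[:,:2].astype(np.float32);print(cv2.minAreaRect(P))
E
python3 board.py
```

```text
((325.7413635253906, 157.10345458984375), (204.06597900390625, 181.4119873046875), 82.23483276367188) [[222.0, 68.0], [402.0, 44.0], [429.0, 246.0], [250.0, 270.0]] 34164.5
((0.41916266083717346, -0.28070029616355896), (0.16927282512187958, 0.19938617944717407), 7.638527870178223)
```

View pics/w2.png

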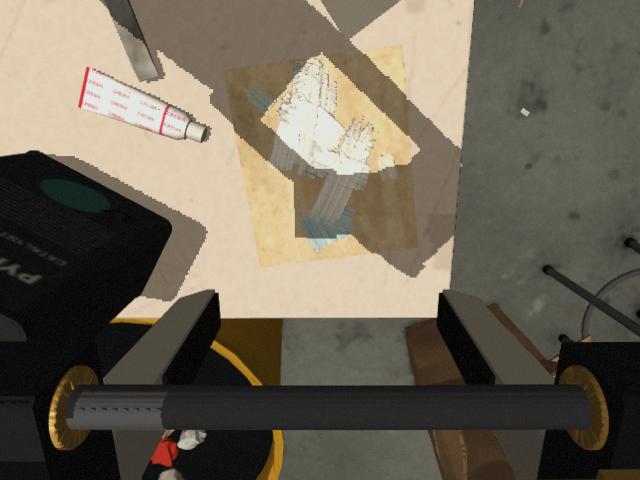

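Wrist view: whole empty board, corners (222,68), (402,44), (429,246), (250,270). Size matches at z = 18 mm, centre (0.419, -0.281), yaw 7.6°. A black box stands to its left, towards the robot. Now to the mould.

Request:
play_rows --deltas '[30, 0, 0, 0, 93, 30, 0, 0, 0, 93, 30, 0, 0, 0, 93, 30, 0, 0, 0, 93, 30, 0, 0, 0, 93, 30, 0, 0, 0, 93, 30, 0, 0, 0, 93, 30, 0, 0, 0, 93, 30, 0, 0, 0, 93, 30, 0, 0, 0, 93]'

```text
t: 3.27
tool_pos: [0.421, -0.0124, 0.277]
orientation: [-2.223, -2.218, 0.003]
force: [-0.0, -0.9, 0.0]
opening: 0.0927
gripper_force: 0.0
```

Request:
play_rows --deltas '[30, 0, 0, 0, 93, 30, 0, 0, 0, 93, 30, 0, 0, 0, 93, 30, 0, 0, 0, 93, 30, 0, 0, 0, 93, 30, 0, 0, 0, 93, 30, 0, 0, 0, 93, 30, 0, 0, 0, 93, 20, 0, 0, 0, 93, 0, 0, 0, 0, 93]'

```text
t: 4.1
tool_pos: [0.4216, 0.2494, 0.2764]
orientation: [-2.219, -2.221, 0.004]
force: [0.6, -0.1, 0.5]
opening: 0.0933
gripper_force: 0.0
```

```bash
python3 - <<'E'
from plant import robot
from h import *
import pickle
np.set_printoptions(precision=4,suppress=True)
a=pickle.load(open("w1.pkl","rb"));b=pickle.load(open("w2.pkl","rb"))
print(tri(a,[(247,219),(434,195)],b,[(261,267),(417,247)]))
s=robot.read_state();print(s["tool_pos"])
c=robot.read_camera("wrist");pickle.dump(c,open("w3.pkl","wb"));cv2.imwrite("pics/w3.png",c["pixels"])
E
```

```text
[[ 0.352  -0.3873  0.0238  0.0026]
 [ 0.5132 -0.3648  0.0271  0.0005]]
[0.4216 0.2494 0.2764]
```

View pics/w3.png

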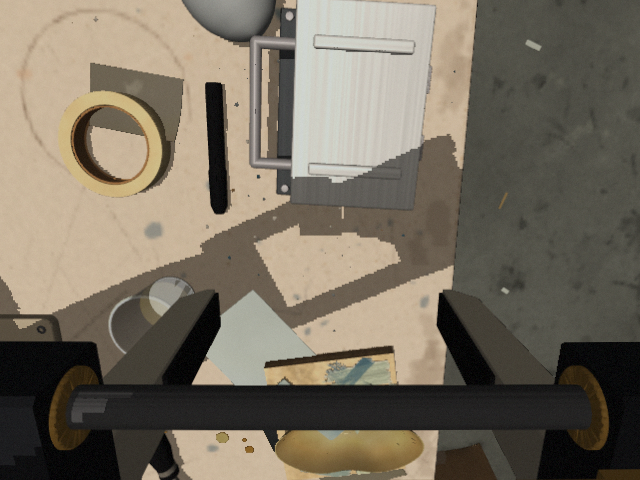

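Wrist view: lid corners (436,4), (413,210), (290,200), bar centreline (256,40) to (254,163), marker at (216,148) standing clear.

```bash
python3 - <<'E'
from h import *
import pickle
np.set_printoptions(precision=4,suppress=True)
c=pickle.load(open("w3.pkl","rb"))
g=cv2.cvtColor(c["pixels"],cv2.COLOR_BGR2GRAY)
for r in (60,80,100,120,140): print(r,g[r,244:270].tolist())
b=plane(c,[(256,44),(253.5,162)],.054);print(b,b.mean(0))
l=plane(c,[(436,4),(413,210),(290,201),(300,0)],.072);print(l)
p=plane(c,[(289,15),(284,188)],.006);print(p)
for r in(20,60,100,140):
  k=g[r,400:460].astype(int);print(r,400+np.argmax(abs(np.diff(k))))
E
```

```text
60 [185, 185, 184, 186, 181, 143, 102, 120, 125, 144, 180, 167, 140, 120, 107, 92, 72, 87, 182, 186, 185, 181, 181, 185, 181, 99]
80 [182, 183, 182, 182, 178, 144, 105, 120, 132, 152, 184, 159, 137, 119, 104, 85, 67, 87, 181, 185, 184, 179, 179, 179, 181, 172]
100 [182, 184, 185, 184, 183, 154, 109, 119, 133, 156, 187, 158, 132, 120, 100, 84, 70, 120, 182, 183, 182, 183, 184, 171, 94, 95]
120 [180, 178, 177, 179, 177, 145, 106, 120, 135, 158, 183, 153, 131, 115, 98, 77, 72, 152, 184, 185, 184, 183, 173, 96, 95, 94]
140 [179, 174, 128, 129, 113, 120, 109, 124, 137, 160, 178, 148, 125, 113, 93, 73, 86, 183, 185, 185, 182, 181, 182, 172, 89, 97]
[[0.3597 0.3851 0.054 ]
 [0.3529 0.2873 0.054 ]] [0.3563 0.3362 0.054 ]
[[0.5041 0.4114 0.072 ]
 [0.4955 0.2474 0.072 ]
 [0.3866 0.2553 0.072 ]
 [0.3982 0.4141 0.072 ]]
[[0.3837 0.4167 0.006 ]
 [0.3746 0.2556 0.006 ]]
20 433
60 428
100 424
140 452
```

Request:
play_rows --deltas '[14.5, -11, 20, 0, 93, 14.5, -11, 20, 0, 93, 14.5, -11, 20, 0, 93, 14.5, -11, 20, 0, 93, 14.5, -11, 20, 0, 93, 14.5, -10, 20, 0, 93, 0, 0, 0, 3, 93, 0, 0, 0, 0, 93]'

```text
t: 4.82
tool_pos: [0.3561, 0.3326, 0.1559]
orientation: [2.282, 2.158, -0.008]
force: [0.2, 0.0, -0.1]
opening: 0.0932
gripper_force: 0.0
```

```bash
python3 - <<'E'
from plant import robot
from h import *
import pickle
np.set_printoptions(precision=4,suppress=True)
s=robot.read_state();print(s["tool_pos"],R.from_rotvec(s["orientation"]).as_matrix())
c=robot.read_camera("wrist");pickle.dump(c,open("w4.pkl","wb"));cv2.imwrite("pics/w4.png",c["pixels"])
E
```

```text
[0.3561 0.3326 0.1559] [[ 0.0558  0.9984 -0.0034]
 [ 0.9984 -0.0558 -0.0034]
 [-0.0036 -0.0032 -1.    ]]
```

View pics/w4.png

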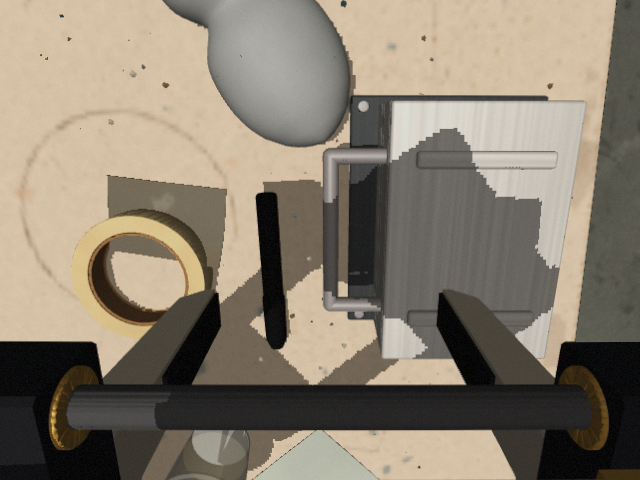

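Wrist view: bar vertical at column 330, rows 155–303, lid corners (388,102), (585,101), (545,358), (382,358). Marker and tape are well left.

```bash
python3 - <<'E'
from h import *
import pickle
np.set_printoptions(precision=4,suppress=True)
a=pickle.load(open("w3.pkl","rb"));c=pickle.load(open("w4.pkl","rb"))
g=cv2.cvtColor(c["pixels"],cv2.COLOR_BGR2GRAY)
for r in (175,195,215,240,280): print(r,g[r,316:346].tolist())
print(tri(a,[(255.5,42),(254.5,162.5),(436,4),(413,210),(290,201)],c,[(330,156),(330,303),(585,101),(545,358),(382,358)]))
print(plane(c,[(330,156),(330,303)],.054),plane(c,[(388,102),(585,101),(545,358),(382,358)],.072))
E
```

```text
175 [191, 192, 192, 193, 196, 195, 176, 92, 114, 123, 131, 140, 158, 174, 177, 165, 146, 139, 129, 118, 101, 82, 75, 103, 106, 105, 103, 100, 104, 104]
195 [104, 103, 103, 102, 101, 103, 101, 103, 115, 125, 131, 140, 158, 172, 174, 165, 147, 136, 127, 111, 83, 74, 71, 101, 102, 103, 102, 102, 103, 105]
215 [100, 101, 105, 103, 105, 102, 95, 51, 59, 63, 65, 68, 69, 73, 73, 72, 73, 73, 70, 64, 59, 52, 72, 105, 103, 102, 101, 101, 103, 103]
240 [103, 102, 102, 104, 105, 104, 94, 57, 57, 63, 64, 67, 69, 69, 72, 73, 75, 72, 73, 64, 55, 61, 76, 103, 103, 104, 104, 104, 106, 106]
280 [195, 196, 199, 194, 197, 196, 180, 104, 59, 61, 64, 68, 71, 71, 69, 72, 74, 71, 69, 62, 57, 61, 84, 98, 103, 104, 103, 106, 104, 101]
[[0.3591 0.3868 0.0528 0.    ]
 [0.3536 0.2867 0.0518 0.0003]
 [0.5043 0.4116 0.0699 0.0008]
 [0.4959 0.2473 0.0709 0.0005]
 [0.3866 0.2556 0.0739 0.0004]]
[[0.3591 0.3869 0.054 ]
 [0.3537 0.2878 0.054 ]] [[0.3931 0.4165 0.072 ]
 [0.5029 0.4113 0.072 ]
 [0.4955 0.2481 0.072 ]
 [0.3866 0.2542 0.072 ]]
```

Request:
play_rows --deltas '[5, 0.5, 0, 0, 20, 0, 0, 10, 0, 20, 0, 0, 10, 0, 20, 0, 0, 10, 0, 20, 0, 0, 10, 0, 20, 0, 0, 10, 0, 20, 0, 0, 0, 0, 20, 0, 0, 0, 0, 20]' --newtons 12

```text
t: 5.53
tool_pos: [0.357, 0.3389, 0.1075]
orientation: [-2.28, -2.161, 0.003]
force: [-0.4, -0.8, -0.2]
opening: 0.0448
gripper_force: 0.0
```

Request:
play_rows --deltas '[0, 0, 0, 0, 20, 0, 0, 0, 0, 20, 0, 0, 0, 0, 20, 0, 0, 0, 0, 20, 0, 0, 0, 0, 20]'

```text
t: 5.95
tool_pos: [0.3579, 0.3396, 0.1091]
orientation: [2.28, 2.161, 0.001]
force: [-0.2, 0.2, -0.7]
opening: 0.0202
gripper_force: 0.0
```

Request:
play_rows --deltas '[0, 0, 10, 0, 20, 0, 0, 10, 0, 20, 0, 0, 10, 0, 20, 0, 0, 10, 0, 20, 0, 0, 10, 0, 20, 0, 0, 10, 0, 20, 0, 0, 9, 0, 20, 0, 0, 0, 0, 20]'

```text
t: 6.62
tool_pos: [0.3563, 0.3383, 0.037]
orientation: [-2.28, -2.161, 0.006]
force: [-0.4, -0.2, 0.4]
opening: 0.0198
gripper_force: 0.0
```

Now close on the bar.

Request:
play_rows --deltas '[0, 0, 0, 0, 4, 0, 0, 0, 0, 4, 0, 0, 0, 0, 4, 0, 0, 0, 0, 4, 0, 0, 0, 0, 4]' --newtons 12

```text
t: 7.03
tool_pos: [0.3574, 0.3396, 0.0399]
orientation: [-2.28, -2.161, 0.0]
force: [-4.0, 0.9, -0.7]
opening: 0.0089
gripper_force: 12.0
```

```bash
python3 - <<'E'
import numpy as np
h=np.array([-0.144,.018]);p=h.copy();out=[]
N=44
for i in range(1,N+1):
    s=i/N;t=1.9*s;c,n=np.cos(t),np.sin(t)
    q=np.array([h[0]*c+h[1]*n,-h[0]*n+h[1]*c])
    out.append((round((q[0]-p[0])*1000,1),round(-(q[1]-p[1])*1000,1)));p=p+[out[-1][0]/1000,-out[-1][1]/1000]
print(out,p)
E
```

```text
[(np.float64(0.9), np.float64(-6.2)), (np.float64(1.2), np.float64(-6.2)), (np.float64(1.4), np.float64(-6.1)), (np.float64(1.7), np.float64(-6.0)), (np.float64(2.0), np.float64(-5.9)), (np.float64(2.2), np.float64(-5.9)), (np.float64(2.5), np.float64(-5.8)), (np.float64(2.7), np.float64(-5.6)), (np.float64(3.0), np.float64(-5.5)), (np.float64(3.2), np.float64(-5.4)), (np.float64(3.4), np.float64(-5.3)), (np.float64(3.6), np.float64(-5.1)), (np.float64(3.9), np.float64(-4.9)), (np.float64(4.1), np.float64(-4.8)), (np.float64(4.2), np.float64(-4.5)), (np.float64(4.5), np.float64(-4.4)), (np.float64(4.6), np.float64(-4.2)), (np.float64(4.9), np.float64(-4.0)), (np.float64(5.0), np.float64(-3.8)), (np.float64(5.1), np.float64(-3.6)), (np.float64(5.3), np.float64(-3.3)), (np.float64(5.5), np.float64(-3.1)), (np.float64(5.6), np.float64(-2.9)), (np.float64(5.6), np.float64(-2.6)), (np.float64(5.8), np.float64(-2.4)), (np.float64(5.9), np.float64(-2.1)), (np.float64(6.0), np.float64(-1.8)), (np.float64(6.1), np.float64(-1.7)), (np.float64(6.1), np.float64(-1.3)), (np.float64(6.2), np.float64(-1.1)), (np.float64(6.2), np.float64(-0.8)), (np.float64(6.2), np.float64(-0.5)), (np.float64(6.3), np.float64(-0.3)), (np.float64(6.3), np.float64(0.0)), (np.float64(6.2), np.float64(0.3)), (np.float64(6.3), np.float64(0.5)), (np.float64(6.2), np.float64(0.8)), (np.float64(6.1), np.float64(1.1)), (np.float64(6.2), np.float64(1.4)), (np.float64(6.0), np.float64(1.6)), (np.float64(6.0), np.float64(1.8)), (np.float64(5.9), np.float64(2.2)), (np.float64(5.8), np.float64(2.3)), (np.float64(5.7), np.float64(2.7))] [0.0636 0.1304]
```

Request:
play_rows --deltas '[0, 0.9, -6.2, 0, 4, 0, 1.2, -6.2, 0, 4, 0, 1.4, -6.1, 0, 4, 0, 1.7, -6.0, 0, 4, 0, 2.0, -5.9, 0, 4, 0, 2.2, -5.9, 0, 4, 0, 2.5, -5.8, 0, 4, 0, 2.7, -5.6, 0, 4, 0, 3.0, -5.5, 0, 4, 0, 3.2, -5.4, 0, 4]'

```text
t: 7.87
tool_pos: [0.3775, 0.3385, 0.0993]
orientation: [-2.279, -2.161, 0.002]
force: [-10.3, 2.1, 4.1]
opening: 0.0092
gripper_force: 12.0
```

Request:
play_rows --deltas '[0, 3.4, -5.3, 0, 4, 0, 3.6, -5.1, 0, 4, 0, 3.9, -4.9, 0, 4, 0, 4.1, -4.8, 0, 4, 0, 4.2, -4.5, 0, 4, 0, 4.5, -4.4, 0, 4, 0, 4.6, -4.2, 0, 4, 0, 4.9, -4.0, 0, 4, 0, 5.0, -3.8, 0, 4, 0, 5.1, -3.6, 0, 4]'

```text
t: 8.7
tool_pos: [0.4219, 0.3362, 0.1454]
orientation: [2.28, 2.162, 0.001]
force: [-6.4, -2.1, 8.1]
opening: 0.0096
gripper_force: 12.0
```

Request:
play_rows --deltas '[0, 5.3, -3.3, 0, 4, 0, 5.5, -3.1, 0, 4, 0, 5.6, -2.9, 0, 4, 0, 5.6, -2.6, 0, 4, 0, 5.8, -2.4, 0, 4, 0, 5.9, -2.1, 0, 4, 0, 6, -1.8, 0, 4, 0, 6.1, -1.7, 0, 4, 0, 6.1, -1.3, 0, 4, 0, 6.2, -1.1, 0, 4]'

```text
t: 9.53
tool_pos: [0.4806, 0.3328, 0.1656]
orientation: [2.28, 2.161, 0.001]
force: [-0.2, -0.4, 2.5]
opening: 0.0095
gripper_force: 12.0
```

Request:
play_rows --deltas '[0, 6.2, -0.8, 0, 4, 0, 6.2, -0.5, 0, 4, 0, 6.3, -0.3, 0, 4, 0, 6.3, 0, 0, 4, 0, 6.2, 0.3, 0, 4, 0, 6.3, 0.5, 0, 4, 0, 6.2, 0.8, 0, 4, 0, 6.1, 1.1, 0, 4, 0, 6.2, 1.4, 0, 4, 0, 6, 1.6, 0, 4]'

```text
t: 10.37
tool_pos: [0.5422, 0.3293, 0.1607]
orientation: [2.28, 2.161, -0.001]
force: [-0.3, -1.2, -1.4]
opening: 0.0095
gripper_force: 12.0
```

Request:
play_rows --deltas '[0, 6, 1.8, 0, 4, 0, 5.9, 2.2, 0, 4, 0, 5.8, 2.3, 0, 4, 0, 0, 0, 0, 4]'

```text
t: 10.7
tool_pos: [0.5603, 0.3283, 0.1541]
orientation: [2.281, 2.16, 0.0]
force: [0.5, -1.5, -0.4]
opening: 0.0098
gripper_force: 12.0
```

Request:
play_rows --deltas '[0, 5.7, 2.7, 0, 4, 0, 5.6, 2.9, 0, 4, 0, 0, 0, 0, 4, 0, 0, 0, 0, 22, 0, 0, 0, 0, 22, 0, 0, 0, 0, 22, 0, 0, 0, 0, 22, 0, 0, 0, 0, 22]'

```text
t: 11.37
tool_pos: [0.5705, 0.3284, 0.1494]
orientation: [-2.28, -2.162, -0.001]
force: [1.3, 0.9, -0.9]
opening: 0.0222
gripper_force: 0.5
```

Request:
play_rows --deltas '[0, 2, -4, 0, 22, 0, 0, -10, 0, 22, 0, 0, -20, 0, 22, 0, 0, -20, 0, 22, 0, 0, -20, 0, 22, 0, 0, -20, 0, 22, 0, 0, -20, 0, 22, 0, 0, -10, 0, 22, 0, 0, 0, 0, 70]'

```text
t: 12.12
tool_pos: [0.5739, 0.3287, 0.2777]
orientation: [2.279, 2.16, 0.009]
force: [-0.6, 0.7, 0.6]
opening: 0.0253
gripper_force: 0.0
```

Request:
play_rows --deltas '[-10, -21, 0, 0, 60, -10, -21, 0, 0, 60, -10, -21, 0, 0, 60, -10, -21, 0, 0, 60, -10, -21, 0, 0, 60, -10, -21, 0, 0, 60, 0, 0, 0, 0, 60]'

```text
t: 12.7
tool_pos: [0.4403, 0.2737, 0.2719]
orientation: [-2.279, -2.161, 0.004]
force: [0.3, 0.2, 0.2]
opening: 0.0596
gripper_force: 0.0
```

```bash
python3 - <<'E'
from plant import robot
from h import *
import pickle
c=robot.read_camera("wrist");pickle.dump(c,open("w5.pkl","wb"));cv2.imwrite("pics/w5.png",c["pixels"])
print(robot.read_state()["tool_pos"])
E
```

```text
[0.44199197 0.2742738  0.27225894]
```

Request:
play_rows --deltas '[10, 0, 12, 0, 60, 10, 0, 12, 0, 60, 10, 0, 12, 0, 60, 10, 0, 12, 0, 60, 0, 0, 0, 0, 60, 0, 0, 0, 0, 60]'

```text
t: 13.25
tool_pos: [0.4448, 0.3151, 0.2228]
orientation: [-2.278, -2.162, 0.006]
force: [0.2, -0.2, 1.1]
opening: 0.06
gripper_force: 0.0
```

```bash
python3 - <<'E'
from plant import robot
from h import *
import pickle
c=robot.read_camera("wrist");pickle.dump(c,open("w6.pkl","wb"))
print(robot.read_state()["tool_pos"])
a=cv2.imread("pics/w5.png")
cv2.imwrite("pics/w56.png",np.hstack([a[:330,180:580],c["pixels"][:330,180:580]]))
E
```

```text
[0.44537013 0.31490518 0.2241159 ]
```

View pics/w56.png

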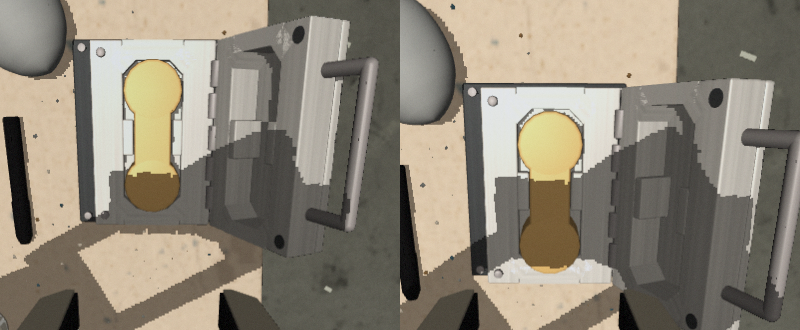

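Lid stands open. The casting is visible in the pocket, with ends at (152,90)/(152,182) in the first crop and (550,145)/(550,243) in the second.

```bash
python3 - <<'E'
from h import *
import pickle
np.set_printoptions(precision=4,suppress=True)
C=[pickle.load(open(f"w{i}.pkl","rb")) for i in(5,6)];P=[]
for c in C:
    hsv=cv2.cvtColor(c["pixels"],cv2.COLOR_BGR2HSV)
    m=cv2.inRange(hsv,(10,90,40),(32,255,255));m[330:]=0;m[:,:270]=0;m[:,420:]=0
    m=cv2.morphologyEx(m,cv2.MORPH_OPEN,np.ones((3,3)));m=cv2.morphologyEx(m,cv2.MORPH_CLOSE,np.ones((5,5)))
    x=max(cv2.findContours(m,cv2.RETR_EXTERNAL,cv2.CHAIN_APPROX_NONE)[0],key=cv2.contourArea)
    x=x.reshape(-1,2).astype(np.float32);print(x.min(0),x.max(0),len(x))
    q=plane(c,x,.06)[:,:2].astype(np.float32);print(cv2.minAreaRect(q))
    # far and near tips, leftmost/rightmost
    i=[x[:,1].argmin(),x[:,1].argmax()]
    yy=x[:,1];s=lambda sel,col:x[sel][:,col]
    top=yy<yy.min()+.3*np.ptp(yy)
    l=x[top][:,0].min();r=x[top][:,0].max()
    P.append([((l+r)/2,yy.min()),(l,yy.min()+(r-l)/2),(r,yy.min()+(r-l)/2)])
    w=q[abs(q[:,1]-.3325)<.01];print("waist",w[:,0].min(),w[:,0].max(),w[:,0].mean())
print(tri(C[0],P[0],C[1],P[1]))
E
```

```text
[304.  59.] [361. 211.] 383
((0.4500567615032196, 0.3317483067512512), (0.12711229920387268, 0.04911351203918457), 79.91722869873047)
waist 0.4292404 0.46130314 0.44400924
[297. 111.] [362. 272.] 485
((0.44544804096221924, 0.3330920934677124), (0.12676610052585602, 0.048998672515153885), 86.97296905517578)
waist 0.42954805 0.4610756 0.44541648
[[0.4515 0.3957 0.0666 0.0056]
 [0.4326 0.3769 0.1274 0.0092]
 [0.4687 0.375  0.1049 0.0003]]
```

Request:
play_rows --deltas '[9, -0.7, 0, 0, 50, 9, -0.7, 10, 0, 50, 0, 0, 20, 0, 50, 0, 0, 20, 0, 50, 0, 0, 20, 0, 50, 0, 0, 20, 0, 50, 0, 0, 20, 0, 50, 0, 0, 20, 0, 50, 0, 0, 10, 0, 50, 0, 0, 0, 0, 50]'

```text
t: 14.13
tool_pos: [0.4435, 0.3321, 0.0822]
orientation: [-2.279, -2.161, 0.007]
force: [0.0, -0.1, 0.1]
opening: 0.0497
gripper_force: 0.0
```

```bash
python3 - <<'E'
from plant import robot
from h import *
for i in range(3):
    robot.read_camera("scene");s=robot.read_state();print(np.round(s["tool_pos"],4),s["opening"],np.round(s["force"],1))
c=robot.read_camera("wrist");cv2.imwrite("pics/w7.png",c["pixels"])
print(R.from_rotvec(s["orientation"]).as_matrix().round(4).tolist())
E
```

```text
[0.4445 0.3326 0.0841] 0.04997468289916338 [ 1.2 -0.4  0.3]
[0.4454 0.3331 0.0855] 0.05028866756252072 [ 0.6 -1.1  0.8]
[0.446  0.3334 0.0864] 0.05003371205138793 [-0.2  1.4 -0.1]
[[0.0534, 0.9986, 0.0015], [0.9986, -0.0534, 0.001], [0.001, 0.0015, -1.0]]
```

View pics/w7.png

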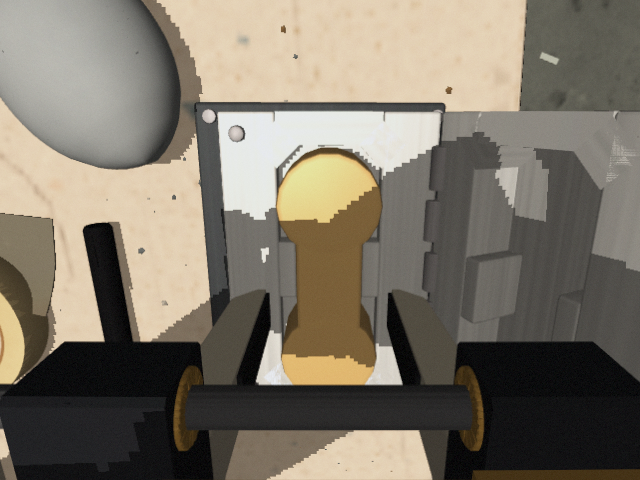

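The fingers straddle the waist centrally: finger edges at 268 and 390, waist 298–360. Descending.

Request:
play_rows --deltas '[0, -0.5, 10, 0, 50, 0, 0, 10, 0, 50, 0, 0, 8, 0, 50, 0, 0, 6, 0, 50, 0, 0, 4, 0, 50, 0, 0, 4, 0, 50, 0, 0, 0, 0, 50, 0, 0, 0, 0, 50]'

```text
t: 15.0
tool_pos: [0.4446, 0.3327, 0.0429]
orientation: [-2.28, -2.161, 0.001]
force: [-0.6, -0.1, 0.2]
opening: 0.0503
gripper_force: 0.0
```

Request:
play_rows --deltas '[0, 0, 0, 0, 25, 0, 0, 0, 0, 25, 0, 0, 0, 0, 25, 0, 0, 0, 0, 25, 0, 0, 0, 0, 25, 0, 0, 0, 0, 25, 0, 0, 0, 0, 25]' --newtons 25

```text
t: 15.58
tool_pos: [0.4451, 0.333, 0.0436]
orientation: [2.28, 2.161, 0.001]
force: [0.1, 0.2, 3.1]
opening: 0.0319
gripper_force: 25.0
```

Request:
play_rows --deltas '[0, 0, -3, 0, 25, 0, 0, -4, 0, 25, 0, 0, -5, 0, 25, 0, 0, -6, 0, 25, 0, 0, -8, 0, 25, 0, 0, -12, 0, 25, 0, 0, -20, 0, 25, 0, 0, -20, 0, 25]'

```text
t: 16.25
tool_pos: [0.4441, 0.3326, 0.1222]
orientation: [-2.28, -2.161, 0.002]
force: [0.1, 0.6, -1.3]
opening: 0.0318
gripper_force: 25.0
```

Request:
play_rows --deltas '[0, 0, -20, 0, 25, 0, 0, -20, 0, 25, 0, 0, -20, 0, 25, 0, 0, -20, 0, 25, 0, 0, -20, -3, 25, 0, 0, -10, -4, 25, 0, 0, 0, -3.7, 25, -10, -1.7, 0, 0, 25, -20, -3.5, 0, 0, 25, -25, -4.4, 0, 0, 25]'

```text
t: 17.08
tool_pos: [0.4417, 0.2766, 0.2311]
orientation: [-2.069, -2.363, 0.001]
force: [0.1, 0.0, -2.0]
opening: 0.0318
gripper_force: 25.0
```

Request:
play_rows --deltas '[-25, -4.4, 0, 0, 25, -25, -4.4, 0, 0, 25, -25, -4.4, 0, 0, 25, -25, -4.4, 0, 0, 25, -25, -4.4, 0, 0, 25, -25, -4.4, 0, 0, 25, -25, -4.4, 0, 0, 25, -25, -4.4, 0, 0, 25, -25, -4.4, 0, 0, 25, -25, -4.4, 0, 0, 25]'

```text
t: 17.92
tool_pos: [0.4311, 0.0218, 0.2311]
orientation: [-2.071, -2.362, 0.001]
force: [-0.2, -0.4, -1.9]
opening: 0.0319
gripper_force: 25.0
```

Request:
play_rows --deltas '[-25, -4.4, 0, 0, 25, -25, -4.4, 0, 0, 25, -25, -4.4, 0, 0, 25, -25, -4.4, 0, 0, 25, -25, -4.4, 0, 0, 25, -25, -4.4, 0, 0, 25, -25, -4.4, 0, 0, 25, -25, -4.4, 0, 0, 25, -25, -4.4, 0, 0, 25, -25, -4.4, 0, 0, 25]'

```text
t: 18.75
tool_pos: [0.4206, -0.2315, 0.2311]
orientation: [-2.071, -2.361, 0.0]
force: [0.9, -0.2, -0.6]
opening: 0.0317
gripper_force: 25.0
```

Request:
play_rows --deltas '[-20, -3.5, 0, 0, 25, -15, -2.5, 0, 0, 25, -10, -1.8, 0, 0, 25, 0, 0, 0, 0, 25, 0, 0, 0, 0, 25, 0, 0, 0, 0, 25, 0, 0, 0, 0, 25]'

```text
t: 19.33
tool_pos: [0.4201, -0.275, 0.2312]
orientation: [-2.068, -2.365, -0.0]
force: [0.1, -0.1, -2.2]
opening: 0.0318
gripper_force: 25.0
```

```bash
python3 - <<'E'
from plant import robot
from h import *
import pickle
s=robot.read_state();M=R.from_rotvec(s["orientation"]).as_matrix();print(s["tool_pos"],M.round(4).tolist(),s["force"])
d=np.array([.419,-.281,0])-s["tool_pos"];d[2]=0;print("tool delta mm",(M.T@d*1000).round(1))
E
python3 board.py
```

```text
[ 0.42005271 -0.27495396  0.23117893] [[-0.1335, 0.991, 0.0], [0.991, 0.1335, 0.0003], [0.0003, 0.0, -1.0]] [ 0.07814294 -0.13454631 -2.17338466]
tool delta mm [-5.9 -1.9 -0. ]
((326.5, 212.5), (233.0, 199.0), 90.0) [[227.0, 96.0], [426.0, 96.0], [426.0, 329.0], [227.0, 329.0]] 39827.0
((0.42039749026298523, -0.28994864225387573), (0.16907942295074463, 0.2184259295463562), 7.629857540130615)
```

Request:
play_rows --deltas '[-6, -2, 10, 0, 25, 0, 0, 20, 0, 25, 0, 0, 25, 0, 25, 0, 0, 25, 0, 25, 0, 0, 25, 0, 25, 0, 0, 25, 0, 25, 0, 0, 20, 0, 25, 0, 0, 15, 0, 25, 0, 0, 8, 0, 25, 0, 0, 0, 0, 25]'

```text
t: 20.22
tool_pos: [0.4173, -0.2808, 0.0555]
orientation: [-2.065, -2.362, 0.0]
force: [0.2, -0.8, -2.7]
opening: 0.0317
gripper_force: 25.0
```

Request:
play_rows --deltas '[0, 0, 3, 0, 25, 0, 0, 3, 0, 25, 0, 0, 2, 0, 25, 0, 0, 2, 0, 25, 0, 0, 1.5, 0, 25, 0, 0, 1, 0, 25, 0, 0, 0, 0, 25, 0, 0, 0, 0, 25]'

```text
t: 20.88
tool_pos: [0.4188, -0.2821, 0.0457]
orientation: [2.069, 2.364, 0.0]
force: [0.6, -0.2, -1.5]
opening: 0.0318
gripper_force: 25.0
```

Request:
play_rows --deltas '[0, 0, 1.5, 0, 25, 0, 0, 1.5, 0, 25, 0, 0, 1, 0, 25, 0, 0, 1, 0, 25, 0, 0, 0.5, 0, 25, 0, 0, 0, 0, 25, 0, 0, 0, 0, 25]'

```text
t: 21.47
tool_pos: [0.4188, -0.2821, 0.0401]
orientation: [-2.068, -2.364, 0.0]
force: [-0.4, 0.5, -1.8]
opening: 0.0318
gripper_force: 25.0
```

Request:
play_rows --deltas '[0, 0, 0.5, 0, 25, 0, 0, 0.5, 0, 25, 0, 0, 0, 0, 25, 0, 0, 0, 0, 25]'

```text
t: 21.8
tool_pos: [0.4188, -0.2821, 0.0391]
orientation: [-2.069, -2.364, 0.0]
force: [-0.9, 0.3, -2.2]
opening: 0.0312
gripper_force: 25.0
```

Request:
play_rows --deltas '[0, 0, 0.5, 0, 25, 0, 0, 0.5, 0, 25, 0, 0, 0, 0, 25, 0, 0, 0, 0, 25]'

```text
t: 22.13
tool_pos: [0.4188, -0.2821, 0.0381]
orientation: [-2.069, -2.364, 0.0]
force: [0.3, 0.1, -1.6]
opening: 0.0317
gripper_force: 25.0
```

```bash
python3 - <<'E'
from plant import robot
f=[]
for i in range(4): robot.read_camera("side");s=robot.read_state();f.append(round(float(s["force"][2]),1))
print(f,s["tool_pos"])
E
```

```text
[-0.8, -0.8, -2.2, -2.2] [ 0.41882582 -0.28215208  0.03815389]
```

Request:
play_rows --deltas '[0, 0, 0.4, 0, 25, 0, 0, 0.4, 0, 25, 0, 0, 0, 0, 25, 0, 0, 0, 0, 25]'

```text
t: 22.67
tool_pos: [0.4189, -0.2822, 0.0376]
orientation: [2.068, 2.364, -0.0]
force: [-1.8, -0.2, 2.5]
opening: 0.0316
gripper_force: 25.0
```

Request:
play_rows --deltas '[0, 0, 0.3, 0, 25, 0, 0, 0.3, 0, 25, 0, 0, 0, 0, 25, 0, 0, 0, 0, 25]'

```text
t: 23.0
tool_pos: [0.4189, -0.2822, 0.0376]
orientation: [2.069, 2.364, -0.0]
force: [-4.5, 2.7, 10.4]
opening: 0.0319
gripper_force: 25.0
```

Contact at the expected height. Relieve the force, release, then rise.

Request:
play_rows --deltas '[0, 0, -0.6, 0, 25, 0, 0, 0, 0, 25, 0, 0, 0, 0, 40, 0, 0, 0, 0, 52, 0, 0, 0, 0, 52, 0, 0, 0, 0, 52, 0, 0, 0, 0, 52, 0, 0, 0, 0, 52, 0, 0, 0, 0, 52]'

```text
t: 23.75
tool_pos: [0.4188, -0.2821, 0.0373]
orientation: [-2.069, -2.364, -0.0]
force: [-0.1, 0.8, 0.2]
opening: 0.052
gripper_force: 0.0
```

Request:
play_rows --deltas '[0, 0, -4, 0, 52, 0, 0, -8, 0, 52, 0, 0, -15, 0, 52, 0, 0, -25, 0, 52, 0, 0, -25, 0, 52, 0, 0, -30, 0, 52, 0, 0, -30, 0, 52, 0, 0, -30, 0, 52, 0, 0, -20, 0, 52, 0, 0, 0, 0, 52]'

```text
t: 24.58
tool_pos: [0.421, -0.2839, 0.2312]
orientation: [2.062, 2.357, 0.0]
force: [0.9, -0.4, 0.8]
opening: 0.052
gripper_force: 0.0
```

```bash
python3 - <<'E'
from plant import robot
from h import *
w=robot.read_camera("wrist")["pixels"];s=robot.read_camera("side")["pixels"]
cv2.imwrite("pics/end.png",np.hstack([cv2.resize(w[:480],(400,300)),cv2.resize(s,(400,300))]))
E
```

```text
(no output)
```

View pics/end.png

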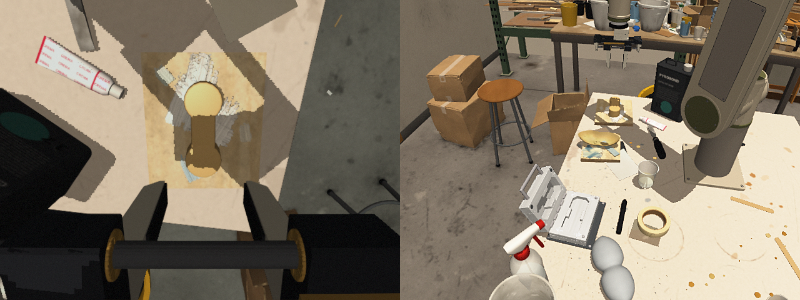

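The casting lies flat in the middle of the empty board, at (204,130) in the wrist view. The lid stands open at (545,195) in the side view, and the shell and marker are untouched.

```bash
python3 -c "
from plant import robot
print(robot.close_job())"
```

```text
the job is handed in; nothing more can be done
None
```

The job is handed in: the lid stands open by itself past vertical, and the casting lies flat, same side up, in the middle of the empty board, released, with the shell and marker left where they were; robot time was about 25 s of the 58 s limit.

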